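Clamp a cast resin ring on its post and hold the cam at top dead centre

TASK

Slide the blue resin ring down over the upright post of the blue cam clamp until it sits fully home on the seat, and let go of it; then swing the clamp's red lever round until the cam is at its highest lift, with the lever straight in line with the yellow mark on the base, so that the jaw presses the ring against the post. The lever springs back if it is let go, so finish while still holding it there, ready for me to file the ring's rim. Leave the other rings and everything else on the bench alone.

Things in the scene. Friction and masses are not known exactly. Their poses are not given: they have to be found in the camera images.
- blue_ring: the blue cast resin ring to clamp, a plain tube of 48 mm outer and 38 mm inner diameter, 30 mm tall, about 25 g, standing on the bench with its bore upright. Origin: centre of its underside, z up along the bore. Two rings of the same size in orange and lilac stand near it; which stands where varies.
- clamp: cam clamp bolted to the bench: blue cast base 110 mm (x) by 185 mm (y -65 to +120), top 16 mm up. Origin: on the bench under the cam pivot, z up. Jaw slides along +y to the post at x 0, y +85 mm; it is 36 mm wide, 52 mm high and, lever at rest, about 7 mm clear of a ring on the post. Round its other sides the post is free down to the base. A yellow line on the base runs along -y
- post_top (a point): centre of the top of the upright steel post, 54.5 mm above the bench; post diameter 35 mm, its top edge chamfered 3 mm wide and 4 mm high
- seat (a point): centre of the 44 mm wide aluminium seat at the foot of the post, 30 mm above the bench: a ring fully home has its underside here and its rim 5.5 mm above the post's top
- cam (a joint): angle of cam and lever about the upright pivot, rad. 0 = at rest on its stop, jaw open; grows counter-clockwise from above. Highest lift (jaw 11 mm forward) at 1.7, the lever then pointing along the clamp's -y; past it the lift falls again, travel ends at 2.2. A spring drives it back to 0: about 3.5 N at the grip to start it, 6 N to hold it at highest lift; it does not latch
- lever: red lever. Origin: at bench level under the pivot; x points along the lever to its grip, z up. Arm 16 mm wide, top 59 mm above the bench; 105 mm out stands an upright black grip, 19 mm in diameter, 59 to 103 mm above the bench. At rest it points about along the clamp's -x, to the robot's side
- lever_grip (a point): middle of the upright black grip, on its axis, 84 mm above the bench and 105 mm from the pivot axis
- jaw_pad: the jaw's white V-shaped pad, 16 mm tall, on a spring plunger. Origin: at the foot of the V at bench level; it moves along the clamp's +y as the cam lifts, meets the ring at about 7 mm of lift and presses it with about 9 N at highest lift
- orange_ring: orange resin ring, same size as the blue one, to be left alone; origin at the centre of its underside
- lilac_ring: lilac resin ring, same size as the blue one, to be left alone; origin at the centre of its underside
- mould: flat white casting mould with coloured castings in it, 105 by 215 by 9 mm, beyond the rings; origin at the centre of its underside
- mixing_cup: pale mixing cup, 64 mm wide, 75 mm tall; origin at the centre of its underside
- resin_bottle: white bottle with orange label, 62 mm wide, 115 mm tall; origin at the centre of its underside
- hardener_bottle: white bottle with blue cap, 52 mm wide, 100 mm tall; origin at the centre of its underside
- tweezers: pink tweezers, about 120 mm long (its x), 10 mm high, lying flat; origin under the middle
- file: flat file with a wooden handle, about 227 mm long (its x), 24 mm high, lying flat; origin under the middle
Mind the look-alikes: they are no part of the job. Leave any green or turquoise look-alike of the blue_ring alone.

How it is judged:
By the outcome, as a careful person would: the job done as asked, in the order asked, and still so for the second after the job is handed in, while the arm keeps its last pose, push and grip.
It also fails if it takes over 54 s, if anything falls off the work surface, if the arm or the gripper's body presses on something with over 40 N, if the wrist force passes 120 N, or if a joint passes its speed limit or range.

ROBOT

A 6-joint arm with a two-finger parallel gripper is mounted at the origin on the work surface. World frame = base frame: x ahead of the robot, y to its left, z up, the work surface at z = 0. Lengths are in m, angles in rad, forces in N, time in s.
With the tool pointing down it reaches from about 0.225 to 0.875 m from the base axis. Payload 3.4 kg.
Tool frame: the origin (TCP) lies on the centre line of the jaws, within the pads' length; the fingertips stand 11 mm ahead of it and the grasp point (between the pads) lies 8 mm behind it; z points along the fingers, y is the line along which they close (so a half turn about z gives the same grasp; the last joint's range is limited). The gripper opens to 85 mm and grips with 20 to 120 N. Pads are 22 mm wide; open, the fingers measure 114 mm over their backs; the gripper's body (76 mm by 85 mm) begins 54 mm behind the grasp point. The pads swing forward as they close: fully open they stand 13 mm farther back than shut.
Start: joints at [1.024, 0.276, 1.505, -0, 1.361, -0.121], TCP at [0.238, 0.524, 0.242] pointing down, gripper open.
Joint ranges: [-2.89, 2.89], [-0.75, 2.08], [0.22, 2.7], [-1.18, 4.32], [0.11, 2.71], [-2.7, 2.7]. Speed limits (rad/s): [2.57, 2.57, 3.14, 3.14, 3.14, 3.14].

INTERFACE

Orientations are given as a unit quaternion [w, x, y, z].
In Python, from rig import manip, eyes, job gives the robot as it stands.
- The arm moves only by the tool drive_tool, never from a script. Its argument "rows" is a list of rows, each a list of 3 entries, a list of its own where there are three numbers: the turn, a rotation vector about the world's x, y, z in rad, then the shift along the world's x, y, z in cm, then the finger opening in cm, from 0 to 8.54. A call has 1 to 8 rows; each row shifts and turns the commanded pose from where the row before left it; what a row does not reach is not made up. A row lasts 1/8 s, in which the tool goes at most 62.5 mm and 10.7 degrees, less where a joint would pass 70% of its speed; a pose out of reach is approached as far as the arm can. A call is refused whole if a number of a shift passes 6.25 or a number of a turn 0.188, either way. A call with a gripper value outside its range is refused whole. The fingers move at their own pace and stop on an object; "force" is the grip in N (left out, the last holds). Time passes only in rows, so rows that do not move let the fingers close. It gives the time, the measured TCP pose, the force, the opening and the grip force at its end, in the units of the state.
- manip.get_state(): the state, without advancing time (a new reading comes with each control period).
- eyes.get_image(name): name is "scene" or "top"; returns the picture (480x640x3 uint8, red, green, blue); there is no depth.
- eyes.get_calibration(name): a dict with "camera_matrix" (3x3 intrinsics, pixels), "k1" (the pictures are not rectified: a ray, as slopes to the right and down, at radius r is drawn at 1 + k1 r^2 times it, then the intrinsics apply), "view" (4x4, takes a point from world to camera coordinates). Camera axes: x right, y up, looking along -z (the intrinsics and any distortion apply to the point x, -y, -z); pixel columns grow to the right and rows downward; lengths in m; the calibration is good to about 2 mm. A picture is of the moment at which its call begins. get_calibration takes no time and is no camera call.
- job.sign_off(): hands the job in; it is judged then, once.
The state is a dict: "clock": time; "qpos": joint angles; "qd": joint speeds; "effort": joint torques, N m; "position": TCP position; "ee_rot": TCP orientation; "contact_force": force on the tool from outside, world axes, zero at the start; "moment": the same for the moment, N m; "width": finger opening in m; "gripper_force": force on a finger pad.
Only numpy, scipy, OpenCV 4.12 (cv2) and the standard library are available. Lean on these libraries where they do the work, as an engineer would, in place of code of your own. Each camera call takes 0.05 s, during which the arm holds its last target. There are 200 camera calls.

## Working session

There is one attempt and no reset: what is moved stays moved. The work goes in short steps, Python scripts to look and compute and a tool call to move; the robot and the scene stay as the last step left them, time stands still between calls to the robot, and variables do not carry over. Pictures are saved under pics/ and viewed, at most 10 in all, crops included, and the job is handed in when it is done.

Besides the shell and the picture viewer there is one more tool, called after "Emit:" as a command line: name --argument value ..., lists and objects as JSON in quotes. drive_tool: Moves the arm, as the interface text tells. Its arguments: {"type":"object","properties":{"rows":{"type":"array"},"force":{"type":"number"}},"required":["rows"]}

```bash
mkdir -p pics
cat > h.py <<'E'
import numpy as np, cv2
from rig import manip, eyes, job
def ray(name,u,v):
    c=eyes.get_calibration(name);K=np.array(c["camera_matrix"]);V=np.array(c["view"]);k=c["k1"]
    d=np.array([(u-K[0,2])/K[0,0],(v-K[1,2])/K[1,1]]);s=d.copy()
    for _ in range(30): s=d/(1+k*(s@s))
    R=V[:3,:3];o=-R.T@V[:3,3]
    return o,R.T@np.array([s[0],-s[1],-1])
def onz(name,u,v,z):
    o,d=ray(name,u,v);return o+d*(z-o[2])/d[2]
def proj(name,p):
    c=eyes.get_calibration(name);K=np.array(c["camera_matrix"]);V=np.array(c["view"]);k=c["k1"]
    q=V[:3,:3]@np.array(p)+V[:3,3];s=np.array([q[0],-q[1]])/-q[2];s=s*(1+k*(s@s))
    return K[:2,:2]@s+K[:2,2]
def save(name,fn):
    im=eyes.get_image(name);cv2.imwrite("pics/"+fn,im[:,:,::-1]);return im
E
python3 - <<'E'
from h import *
for n in("top","scene"):
    save(n,n+"1.png");c=eyes.get_calibration(n);V=np.array(c["view"]);print(n,c["camera_matrix"],c["k1"],-V[:3,:3].T@V[:3,3])
print(manip.get_state())
E
```

```text
top [[451.52322616   0.         316.40761733]
 [  0.         451.52322616 234.96557445]
 [  0.           0.           1.        ]] -0.001585696532283508 [0.33527248 0.00891521 1.13741288]
scene [[459.03295889   0.         335.04397436]
 [  0.         459.03295889 237.03161096]
 [  0.           0.           1.        ]] -0.10796989048724735 [0.99237354 0.71318501 0.67841582]
{'clock': 0.1, 'qpos': array([ 1.02400404e+00,  2.76539389e-01,  1.50599426e+00, -2.64142809e-05,
        1.36071092e+00, -1.21008286e-01]), 'qd': array([-1.29590000e-03,  7.35483378e-05, -4.06906861e-03,  1.54126979e-04,
        2.09452004e-04, -4.60293361e-04]), 'effort': array([ 2.38213514e-03, -4.17696190e+01, -2.46403009e+01,  2.49126997e-04,
        5.71386088e-03, -1.06175574e-05]), 'position': array([0.23727684, 0.52326576, 0.24152674]), 'ee_rot': array([-2.58489275e-04,  2.11284717e-01,  9.77424210e-01, -7.84570883e-04]), 'contact_force': array([-0.11353129,  0.56625176,  0.07954908]), 'moment': array([0.00270244, 0.03229552, 0.03012723]), 'gripper_force': 0.0, 'width': 0.0856646033712318}
```

View pics/top1.png

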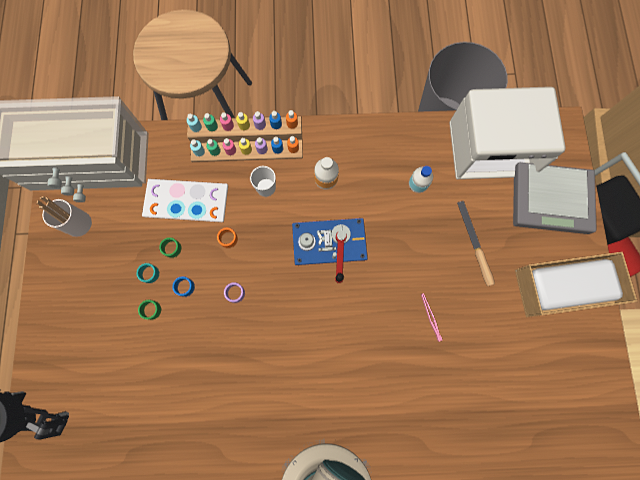

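View pics/scene1.png

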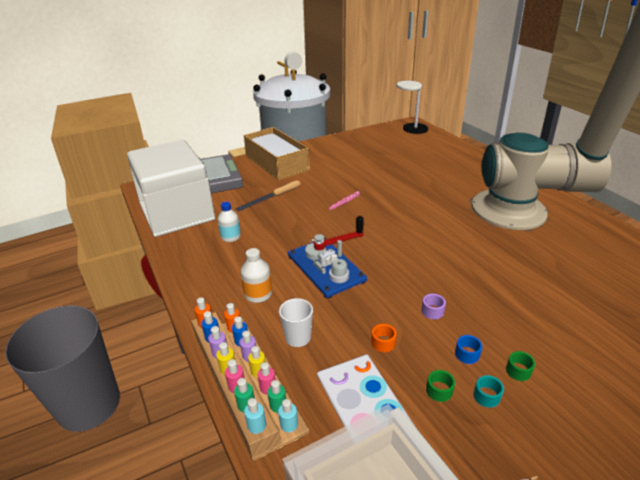

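The top view shows the blue ring at about (183,287), the clamp base spanning (293–367, 219–264), the post near (306,241), the pivot near (341,233) and the black grip near (339,278). The scene view agrees, with the blue ring at (468,349) and the grip at (360,226). Next I measure them.

Run:
```python
from h import *
im=cv2.imread("pics/top1.png");hsv=cv2.cvtColor(im,cv2.COLOR_BGR2HSV)
m=cv2.inRange(hsv,(100,130,60),(125,255,255))
cs,_=cv2.findContours(m,cv2.RETR_EXTERNAL,2)
for c in cs:
    a=cv2.contourArea(c)
    if a<80: continue
    x,y,w,h=cv2.boundingRect(c)
    if not(165<x<380 and y>210): continue
    r=cv2.minAreaRect(c);print("blob",a,r)
    if w<40:
        (u,v),rad=cv2.minEnclosingCircle(c);mid=c.reshape(-1,2).mean(0);print("ring",u,v,rad,onz("top",u,v,.03),onz("top",u,v,.0))
    else:
        P=np.array([onz("top",*p,.016) for p in cv2.boxPoints(r)]);print(P)
        print("sizes",np.linalg.norm(P-np.roll(P,1,0),axis=1),"centre",P.mean(0))
print("yellow/red/black")
ym=cv2.inRange(hsv,(20,140,150),(35,255,255));ym[:,:340]=0;ym[:,370:]=0;ym[:215]=0;ym[270:]=0
ys,xs=np.nonzero(ym);print(len(xs));
if len(xs):
    print([onz("top",*p,.016)[:2] for p in((xs.min(),ys[xs==xs.min()].mean()),(xs.max(),ys[xs==xs.max()].mean()))])
for n,box in(("top",(325,265,355,290)),("scene",(350,210,372,240))):
    i=cv2.imread("pics/%s1.png"%n);x0,y0,x1,y1=box
    b=(i[y0:y1,x0:x1].max(2)<55);ys,xs=np.nonzero(b);print(n,len(xs),xs.min()+x0,xs.max()+x0,ys.min()+y0,ys.max()+y0,xs.mean()+x0,ys.mean()+y0)
# scene ring
i=cv2.imread("pics/scene1.png");s=cv2.cvtColor(i,cv2.COLOR_BGR2HSV);m=cv2.inRange(s,(100,130,60),(125,255,255));m[:,:445]=0;m[:,490:]=0;m[:325]=0;m[370:]=0
print("scene ring bbox",cv2.boundingRect(m))
a=cv2.resize(im[205:300,270:390],None,fx=6,fy=6,interpolation=cv2.INTER_CUBIC)
cv2.imwrite("pics/crop1.png",a)
b=cv2.resize(i[195:310,270:390],None,fx=5,fy=5,interpolation=cv2.INTER_CUBIC)
cv2.imwrite("pics/crop2.png",b)
```

```text
blob 294.5 ((183.0, 286.0), (18.0, 20.0), 90.0)
ring 183.0 286.5 10.594910621643066 [0.47934941 0.33172833 0.03      ] [0.48325248 0.34047339 0.        ]
blob 1907.0 ((329.1624755859375, 241.27410888671875), (41.32328796386719, 72.10201263427734), 85.91438293457031)
[[ 0.63437102  0.06208117  0.016     ]
 [ 0.64160731 -0.123332    0.016     ]
 [ 0.53378062 -0.12440374  0.016     ]
 [ 0.52698441  0.05705787  0.016     ]]
sizes [0.10750404 0.18555432 0.10783202 0.18158884] centre [ 0.58418584 -0.03214918  0.016     ]
yellow/red/black
14
[array([ 0.58741731, -0.09296892]), array([ 0.58914122, -0.11857881])]
top 48 336 343 273 281 339.3541666666667 277.125
scene 101 356 362 216 232 359.1485148514852 224.05940594059405
scene ring bbox (456, 335, 26, 29)
```

View pics/crop1.png

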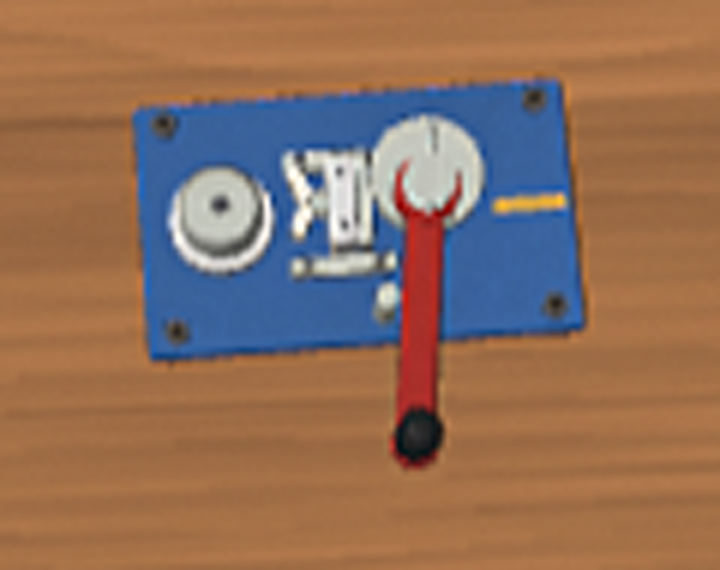

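View pics/crop2.png

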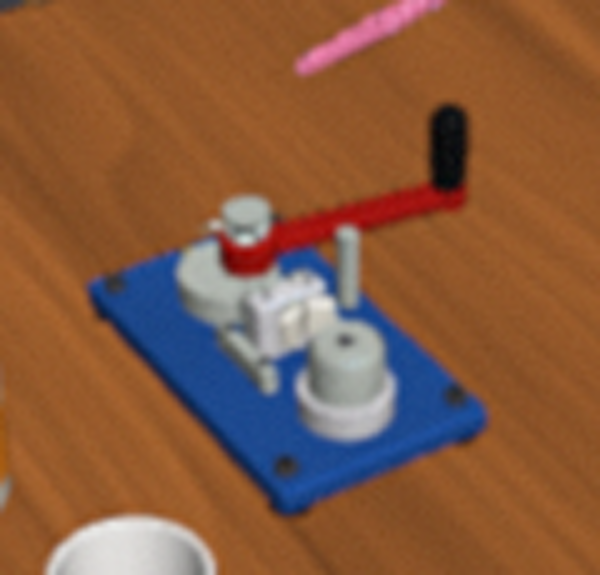

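Crop 1 shows the post hole at crop pixel (220,205), base corners near (133,110), (560,80), (583,328) and (150,360), and the grip top at (420,433). Crop 2 shows the post hole at (345,341). I'll triangulate the points across the two views.

```bash
cat >> h.py <<'E'
def tri(a,b):
    (o1,d1),(o2,d2)=ray("top",*a),ray("scene",*b)
    s=np.linalg.lstsq(np.c_[d1,-d2],o2-o1,rcond=None)[0]
    p,q=o1+s[0]*d1,o2+s[1]*d2;return (p+q)/2,np.linalg.norm(p-q)
E
python3 - <<'E'
from h import *
c1=lambda x,y:(270+(x+.5)/6-.5,205+(y+.5)/6-.5)
c2=lambda x,y:(270+(x+.5)/5-.5,195+(y+.5)/5-.5)
print("post tri",tri(c1(220,205),c2(345,341)),"top@z",onz("top",*c1(220,205),.0545),"scene@z",onz("scene",*c2(345,341),.0545))
P=np.array([onz("top",*c1(*p),.016) for p in((133,110),(560,80),(583,328),(150,360))])
print(P[:,:2],np.linalg.norm(P-np.roll(P,1,0),axis=1),P.mean(0))
ey=(P[0]-P[1])+(P[3]-P[2]);yaw=np.arctan2(-ey[0],ey[1]);ex2=(P[0]-P[3])+(P[1]-P[2]);yaw2=np.arctan2(ex2[1],ex2[0]);print("yaw",yaw,yaw2)
R=lambda a:np.array([[np.cos(a),-np.sin(a)],[np.sin(a),np.cos(a)]])
for y in(yaw,yaw2):
    piv=P.mean(0)[:2]-R(y)@[0,.0275];print("pivot",piv,"post",piv+R(y)@[0,.085],"grip1.7",piv+R(y)@[0,-.105],"grip0",piv+R(y-1.7)@[0,-.105])
g=onz("top",*c1(420,432),.103);print("grip top",g,"scene",onz("scene",*c2(450,111),.103),tri(c1(420,432),c2(450,111)))
# ring rim centres
im=cv2.imread("pics/top1.png");hs=cv2.cvtColor(im,cv2.COLOR_BGR2HSV)
m=cv2.inRange(hs,(100,130,60),(125,255,255));m[:,:165]=0;m[:,205:]=0;m[:270]=0;m[305:]=0
c,_=cv2.findContours(m,cv2.RETR_CCOMP,2)
for k in c:
    if len(k)>8:print("ring ellipse",cv2.fitEllipse(k),onz("top",*cv2.fitEllipse(k)[0],.03))
for zz,lab in((.03,"top rim"),):
    # scene: leftmost/rightmost tangents silhouettes vs predicted for the estimated centre
    for cx,cy in((.479,.332),(.481,.334),(.482,.336)):
        t=np.linspace(0,6.28,200);Q=np.array([proj("scene",(cx+.024*np.cos(a),cy+.024*np.sin(a),z)) for a in t for z in(0,.03)])
        T=np.array([proj("top",(cx+.024*np.cos(a),cy+.024*np.sin(a),z)) for a in t for z in(0,.03)])
        print(cx,cy,"scene",Q.min(0),Q.max(0),"top",T.min(0),T.max(0))
print("top bbox",cv2.boundingRect(m))
E
```

```text
post tri (array([0.58442683, 0.02486003, 0.05342405]), np.float64(0.001941513493874903)) top@z [0.58339128 0.02543339 0.0545    ] scene@z [0.58577331 0.02527415 0.0545    ]
[[ 0.6352109   0.0620138 ]
 [ 0.64215247 -0.12147313]
 [ 0.53393216 -0.12480686]
 [ 0.52665785  0.05729648]] [0.1086555  0.18361818 0.10827165 0.18224858] [ 0.58448834 -0.03174243  0.016     ]
yaw 0.038865139722987246 0.03712332288341028
pivot [ 0.58555687 -0.05922166] post [0.58225416 0.02571415] grip1.7 [ 0.58963668 -0.16414237] grip0 [ 0.48098503 -0.04974901]
pivot [ 0.585509   -0.05922348] post [0.58235424 0.02571796] grip1.7 [ 0.58940605 -0.16415114] grip0 [ 0.48095382 -0.0495687 ]
grip top [ 0.48022724 -0.04942236  0.103     ] scene [ 0.4857464  -0.04687882  0.103     ] (array([ 0.48177691, -0.05046202,  0.09946829]), np.float64(0.002669592682379131))
ring ellipse ((182.84622192382812, 286.1399230957031), (18.214378356933594, 20.98884391784668), 100.16927337646484) [0.48024874 0.33213525 0.03      ]
ring ellipse ((183.09722900390625, 286.1844787597656), (12.944928169250488, 16.256885528564453), 29.6921443939209) [0.48011769 0.33151552 0.03      ]
0.479 0.332 scene [454.94753035 331.86686343] [483.04068897 361.57666657] top [173.08390894 276.92293329] [195.85439313 297.64258277]
0.481 0.334 scene [454.86748121 332.91537976] [483.03037921 362.71907693] top [172.2991237  276.14546142] [195.08121484 296.86939291]
0.482 0.336 scene [455.17680766 333.76792993] [483.4038991  363.64661953] top [171.49901741 275.77092551] [194.29771968 296.49689672]
top bbox (173, 277, 21, 19)
```

Emit:
drive_tool --rows '[[[0, 0, -0.14], [3, -2.4, -1], 8.5], [[0, 0, -0.14], [3, -2.4, -1.5], 8.5], [[0, 0, -0.14], [3, -2.4, -2], 8.5], [[0, 0, -0.14], [3, -2.4, -2], 8.5], [[0, 0, -0.14], [3, -2.4, -2], 8.5], [[0, 0, -0.14], [3, -2.4, -2], 8.5], [[0, 0, -0.14], [3, -2.4, -1.5], 8.5], [[0, 0, -0.127], [3.2, -2.3, -1], 8.5]]' --force 30

```text
clock: 1.1
position: [0.4797, 0.3315, 0.111]
ee_rot: [-0.0, 0.695, 0.719, -0.001]
contact_force: [0.4, -0.3, 0.7]
width: 0.0851
gripper_force: 0.0
```

Run:
```python
from h import *
from scipy.spatial.transform import Rotation as R
s=manip.get_state();w,x,y,z=s["ee_rot"];M=R.from_quat([x,y,z,w]).as_matrix();print(s["position"],M[:,1],M[:,2],s["qd"])
im=save("top","t2.png");cv2.imwrite("pics/t2c.png",cv2.resize(im[220:330,120:260,::-1],None,fx=5,fy=5,interpolation=cv2.INTER_CUBIC))
```

```text
[0.47971979 0.33146889 0.11102132] [ 0.99943222  0.03364135 -0.00186854] [-1.83933422e-03 -8.99036572e-04 -9.99997904e-01] [-4.97865917e-01  2.04618193e-01 -1.27266646e-01 -3.81510961e-06
 -9.85051991e-02  5.08700062e-01]
```

View pics/t2c.png

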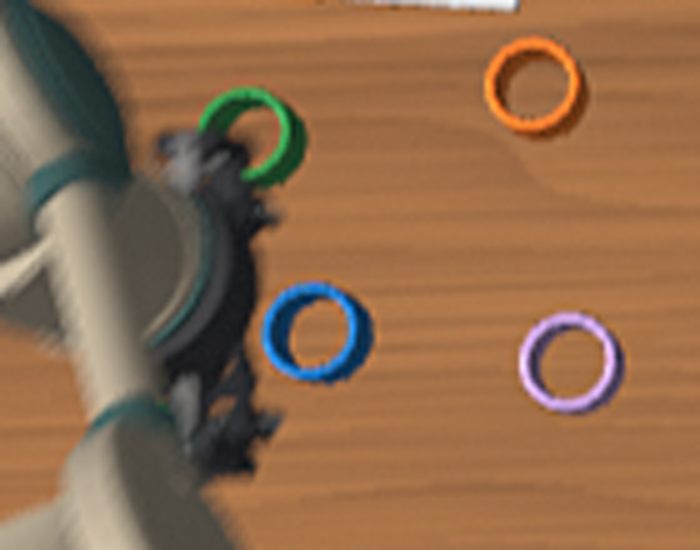

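The blue ring's rim centre is at full-frame pixel (182,286), so the ring is where I measured it, and both fingers have room. Going down to grip.

Emit:
drive_tool --rows '[[[0, 0, 0], [0, 0.1, -2.5], 8.5], [[0, 0, 0], [0, 0, -3], 8.5], [[0, 0, 0], [0, 0, -2.5], 8.5], [[0, 0, 0], [0, 0, -1.5], 8.5], [[0, 0, 0], [0, 0, 0], 8.5], [[0, 0, 0], [0, 0, 0], 4], [[0, 0, 0], [0, 0, 0], 4], [[0, 0, 0], [0, 0, 0], 4]]'

```text
clock: 2.15
position: [0.4803, 0.3342, 0.0187]
ee_rot: [0.0, 0.694, 0.72, 0.001]
contact_force: [0.4, 0.2, 3.9]
width: 0.0471
gripper_force: 30.8
```

Emit:
drive_tool --rows '[[[0, 0, 0], [0, 0, 0], 4], [[0, 0, 0], [0, 0, 0], 4], [[0, 0, 0], [0, 0, 0], 4], [[0, 0, 0], [0, 0, 0], 4]]'

```text
clock: 2.65
position: [0.4803, 0.3341, 0.0187]
ee_rot: [0.0, 0.694, 0.72, 0.001]
contact_force: [-0.9, 0.1, 6.0]
width: 0.047
gripper_force: 31.0
```

Emit:
drive_tool --rows '[[[0, 0, 0], [0, 0, 1], 4], [[0, 0, 0], [0, 0, 2.5], 4], [[0, 0, 0], [0, 0, 3], 4], [[0, 0, 0], [0, 0, 1.8], 4], [[0, 0, 0], [1.3, -3.9, 0], 4], [[0, 0, 0], [1.3, -3.9, 0], 4], [[0, 0, 0], [1.3, -3.9, 0], 4], [[0, 0, 0], [1.3, -3.9, 0], 4]]'

```text
clock: 3.65
position: [0.5318, 0.1765, 0.1008]
ee_rot: [0.0, 0.693, 0.721, 0.0]
contact_force: [-0.6, -0.3, 0.2]
width: 0.0466
gripper_force: 31.0
```

Emit:
drive_tool --rows '[[[0, 0, 0], [1.3, -3.9, 0], 4], [[0, 0, 0], [1.3, -3.9, 0], 4], [[0, 0, 0], [1.3, -3.9, 0], 4], [[0, 0, 0], [1.2, -3.5, 0], 4], [[0, 0, 0], [0, 0, 0], 4], [[0, 0, 0], [0, 0, 0], 4]]'

```text
clock: 4.4
position: [0.582, 0.026, 0.1004]
ee_rot: [-0.0, 0.694, 0.72, 0.0]
contact_force: [-0.3, -0.4, -0.5]
width: 0.0471
gripper_force: 31.0
```

Run:
```python
from h import *
s=manip.get_state();print(s["position"],s["width"])
im=save("scene","s3.png");cv2.imwrite("pics/s3c.png",cv2.resize(im[175:310,260:420,::-1],None,fx=4,fy=4,interpolation=cv2.INTER_CUBIC))
m=cv2.inRange(cv2.cvtColor(im,cv2.COLOR_RGB2HSV),(100,130,60),(125,255,255))
save("top","t3.png")
p=s["position"];t=np.linspace(0,6.28,100)
for z in(0,.03):
    Q=np.array([proj("scene",(p[0]+.024*np.cos(a),p[1]+.024*np.sin(a),p[2]-.0187+z)) for a in t]);print("pred",(Q.min(0)-[260,175])*4,(Q.max(0)-[260,175])*4)
```

```text
[0.58202363 0.02604702 0.10042567] 0.04705100781396952
pred [276.86516383 284.36023108] [365.20228143 337.18497876]
pred [276.16597679 239.74440397] [366.05485292 291.69789022]
```

View pics/s3c.png

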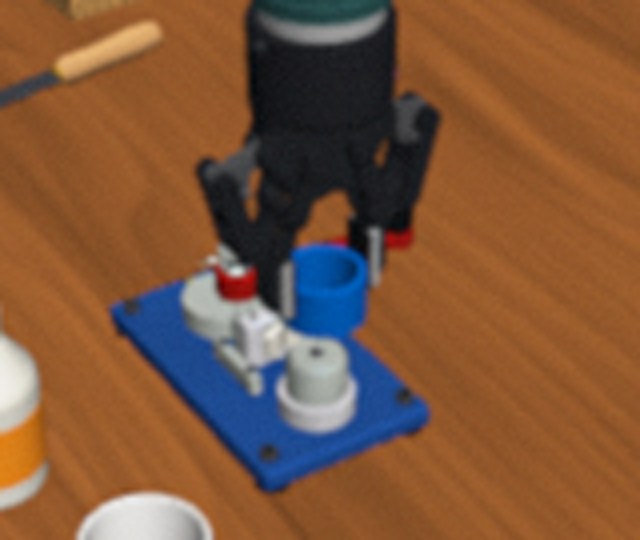

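The ring is held upright above the post. Its right edge at crop x≈370 is within 1 px of the prediction. I'll shift slightly and descend slowly while watching the force.

Emit:
drive_tool --rows '[[[0, 0, 0], [0.25, -0.1, -1], 4], [[0, 0, 0], [0, 0, -1.2], 4], [[0, 0, 0], [0, 0, -0.3], 4], [[0, 0, 0], [0, 0, -0.3], 4], [[0, 0, 0], [0, 0, -0.3], 4], [[0, 0, 0], [0, 0, 0], 4]]'

```text
clock: 5.25
position: [0.585, 0.0247, 0.0692]
ee_rot: [-0.0, 0.694, 0.72, -0.0]
contact_force: [0.2, -0.2, -0.4]
width: 0.0471
gripper_force: 31.0
```

Emit:
drive_tool --rows '[[[0, 0, 0], [0, 0, -0.3], 4], [[0, 0, 0], [0, 0, -0.3], 4], [[0, 0, 0], [0, 0, 0], 4]]'

```text
clock: 5.62
position: [0.5848, 0.0247, 0.063]
ee_rot: [-0.0, 0.694, 0.72, -0.0]
contact_force: [0.1, -0.2, -0.6]
width: 0.0467
gripper_force: 31.0
```

Emit:
drive_tool --rows '[[[0, 0, 0], [0, 0, -0.4], 4], [[0, 0, 0], [0, 0, -0.4], 4], [[0, 0, 0], [0, 0, -0.3], 4], [[0, 0, 0], [0, 0, -0.2], 4], [[0, 0, 0], [0, 0, 0], 4]]'

```text
clock: 6.25
position: [0.5849, 0.0247, 0.0501]
ee_rot: [-0.0, 0.694, 0.72, -0.0]
contact_force: [-0.3, -0.4, -0.3]
width: 0.0467
gripper_force: 31.0
```

Emit:
drive_tool --rows '[[[0, 0, 0], [0, 0, -0.1], 4], [[0, 0, 0], [0, 0, -0.1], 4], [[0, 0, 0], [0, 0, -0.1], 4], [[0, 0, 0], [0, 0, 0], 4]]'

```text
clock: 6.75
position: [0.5852, 0.0247, 0.0487]
ee_rot: [0.0, 0.694, 0.72, 0.0]
contact_force: [-3.0, 0.0, 7.7]
width: 0.0472
gripper_force: 31.6
```

Emit:
drive_tool --rows '[[[0, 0, 0], [0, 0, 0], 6.4], [[0, 0, 0], [0, 0, 0], 6.4], [[0, 0, 0], [0, 0, 0], 6.4], [[0, 0, 0], [0, 0, 1], 6.4], [[0, 0, 0], [0, 0, 2.5], 6.4], [[0, 0, 0], [0, 0, 3], 6.4], [[0, 0, 0], [0, 0, 3], 6.4], [[0, 0, 0], [0, 0, 0], 6.4]]'

```text
clock: 7.75
position: [0.5871, 0.0246, 0.1455]
ee_rot: [0.003, 0.694, 0.72, 0.002]
contact_force: [0.9, 0.4, -0.1]
width: 0.0642
gripper_force: 0.0
```

Emit:
drive_tool --rows '[[[0, 0, -0.17], [-2, -0.7, 0], 6.4], [[0, 0, -0.17], [-3, -0.7, 0], 6.4], [[0, 0, -0.17], [-3, -0.7, 0], 6.4], [[0, 0, -0.17], [-2.4, -0.7, 0], 6.4], [[0, 0, -0.17], [0, -0.7, 0], 6.4], [[0, 0, -0.17], [0, -0.7, 0], 6.4], [[0, 0, -0.17], [0, -0.7, 0], 6.4], [[0, 0, -0.17], [0, -0.7, 0], 6.4]]'

```text
clock: 8.75
position: [0.4803, -0.0314, 0.1415]
ee_rot: [-0.0, 0.993, 0.121, -0.001]
contact_force: [-0.3, 0.3, -1.3]
width: 0.0635
gripper_force: 0.0
```

Emit:
drive_tool --rows '[[[0, 0, -0.17], [0, -0.8, 0], 6.4], [[0, 0, -0.17], [0, -0.8, 0], 6.4], [[0, 0, 0], [0, 0, 0], 6.4], [[0, 0, 0], [0, 0, 0], 6.4]]'

```text
clock: 9.25
position: [0.4806, -0.047, 0.1419]
ee_rot: [-0.0, 0.999, -0.044, -0.001]
contact_force: [-0.1, 0.2, 0.5]
width: 0.0638
gripper_force: 0.0
```

Run:
```python
from h import *
s=manip.get_state();print(s["position"],s["ee_rot"],s["width"],s["qpos"])
a=save("scene","s4.png");b=save("top","t4.png")
f=lambda i:cv2.resize(i[:,:,::-1],(400,400),interpolation=cv2.INTER_CUBIC)
cv2.imwrite("pics/st4.png",np.hstack([f(a[180:310,270:400]),f(b[190:310,265:385])]))
```

```text
[ 0.48061528 -0.04701989  0.14188358] [-1.74277531e-04  9.99011097e-01 -4.44580398e-02 -5.29613748e-04] 0.0638260088227932 [-2.41833015e-01  2.21470005e-01  1.85180816e+00  1.52914016e-04
  1.06942150e+00  1.41783515e+00]
```

View pics/st4.png

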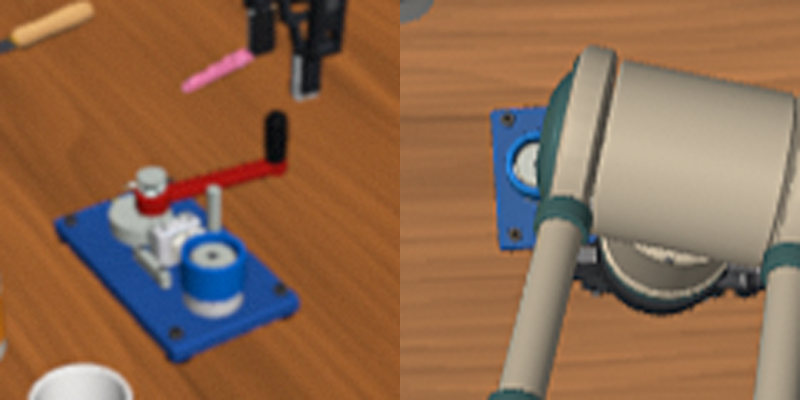

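The ring sits home on the seat, with the post top below its rim, and the grip is free between the open fingers. Going down to grasp the lever grip.

Emit:
drive_tool --rows '[[[0, 0, 0], [0, -0.25, -2], 6.4], [[0, 0, 0], [0, 0, -2.5], 6.4], [[0, 0, 0], [0, 0, -2], 6.4], [[0, 0, 0], [0, 0, 0], 4], [[0, 0, 0], [0, 0, 0], 1], [[0, 0, 0], [0, 0, 0], 1], [[0, 0, 0], [0, 0, 0], 1], [[0, 0, 0], [0, 0, 0], 1]]' --force 40

```text
clock: 10.35
position: [0.4818, -0.0495, 0.0783]
ee_rot: [-0.0, 0.999, -0.046, 0.001]
contact_force: [0.3, 3.1, 5.6]
width: 0.0175
gripper_force: 39.6
```

Emit:
drive_tool --rows '[[[0, 0, 0], [0, 0, 0], 1], [[0, 0, 0], [0, 0, 0], 1], [[0, 0, 0], [0, 0, 0], 1]]'

```text
clock: 10.72
position: [0.4818, -0.0495, 0.0783]
ee_rot: [-0.0, 0.999, -0.046, 0.001]
contact_force: [0.5, 4.1, 6.4]
width: 0.0176
gripper_force: 39.6
```

Run:
```python
import numpy as np
p=np.array([.5867,-.0600]);a0=3.05;t=a0+np.arange(17)*.10625
G=p+.105*np.c_[np.cos(t),np.sin(t)];print(G[0],G[-1]);D=np.diff(G,axis=0)*100;print(D.round(2).tolist())
```

```text
[ 0.48214013 -0.05039621] [ 0.59064823 -0.16492574]
[[-0.04, -1.11], [0.08, -1.11], [0.19, -1.1], [0.31, -1.07], [0.42, -1.03], [0.53, -0.98], [0.63, -0.92], [0.72, -0.85], [0.81, -0.77], [0.89, -0.68], [0.95, -0.58], [1.01, -0.48], [1.05, -0.37], [1.09, -0.25], [1.11, -0.14], [1.11, -0.02]]
```

Emit:
drive_tool --rows '[[[0, 0, 0.106], [-0.04, -1.11, 0.1], 1], [[0, 0, 0.106], [0.08, -1.11, 0], 1], [[0, 0, 0.106], [0.19, -1.1, 0], 1], [[0, 0, 0.106], [0.31, -1.07, 0], 1], [[0, 0, 0], [0, 0, 0], 1]]'

```text
clock: 11.35
position: [0.4871, -0.0936, 0.0784]
ee_rot: [-0.0, 0.986, 0.164, 0.001]
contact_force: [2.7, 5.8, -0.3]
width: 0.0173
gripper_force: 40.0
```

Emit:
drive_tool --rows '[[[0, 0, 0.106], [0.42, -1.03, 0], 1], [[0, 0, 0.106], [0.53, -0.98, 0], 1], [[0, 0, 0.106], [0.63, -0.92, 0], 1], [[0, 0, 0.106], [0.72, -0.85, 0], 1], [[0, 0, 0.106], [0.81, -0.77, 0], 1], [[0, 0, 0.106], [0.89, -0.68, 0], 1], [[0, 0, 0], [0, 0, 0], 1]]'

```text
clock: 12.22
position: [0.5258, -0.1458, 0.0784]
ee_rot: [-0.001, 0.886, 0.464, -0.001]
contact_force: [-1.6, 1.8, 3.4]
width: 0.0175
gripper_force: 40.4
```

Emit:
drive_tool --rows '[[[0, 0, 0.106], [0.95, -0.58, 0], 1], [[0, 0, 0.106], [1.01, -0.48, 0], 1], [[0, 0, 0.106], [1.05, -0.37, 0], 1], [[0, 0, 0.106], [1.09, -0.25, 0], 1], [[0, 0, 0.106], [1.11, -0.14, 0], 1], [[0, 0, 0.106], [1.11, -0.02, 0], 1], [[0, 0, 0], [0, 0, 0], 1], [[0, 0, 0], [0, 0, 0], 1]]'

```text
clock: 13.22
position: [0.5879, -0.1656, 0.0783]
ee_rot: [0.0, 0.696, 0.718, -0.002]
contact_force: [-4.0, -3.6, 1.8]
width: 0.0176
gripper_force: 40.4
```

Run:
```python
from h import *
s=manip.get_state();print(s["position"],s["ee_rot"],s["width"],s["contact_force"])
a=save("scene","s5.png");b=save("top","t5.png")
f=lambda i:cv2.resize(i[:,:,::-1],(400,400),interpolation=cv2.INTER_CUBIC)
cv2.imwrite("pics/st5.png",np.hstack([f(a[180:310,250:380]),f(b[190:310,285:405])]))
```

```text
[ 0.58791985 -0.16556676  0.07833517] [ 2.89607277e-05  6.96033735e-01  7.18006635e-01 -1.87360072e-03] 0.017607326007204466 [-3.97685517 -3.59531341  1.76287751]
```

View pics/st5.png

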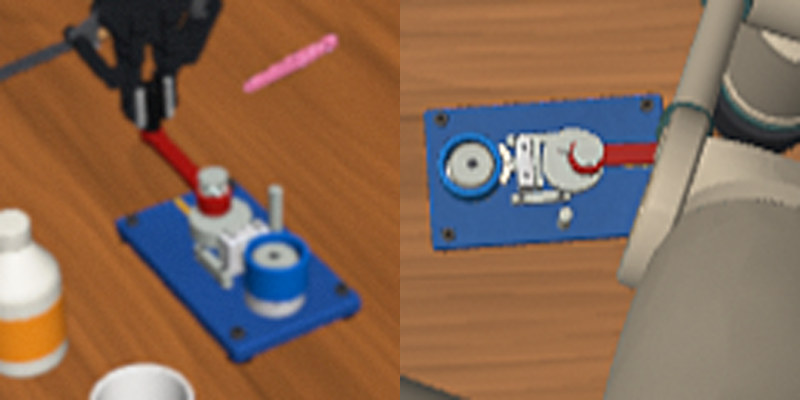

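The jaw is now pressing the ring and the lever lies nearly along the yellow mark. I'll measure the lever angle precisely by several methods.

Run:
```python
from h import *
from scipy.optimize import least_squares
T=np.array([[.4818,-.0495],[.4871,-.0936],[.5258,-.1458],[.5879,-.1656]])
r=least_squares(lambda q:np.hypot(*(T-q[:2]).T)-q[2],[.586,-.06,.105]).x
an=np.unwrap(np.arctan2(*(T-r[:2]).T[::-1]));print("circle",r,"angles",an-an[0])
def line(pts):
    vx,vy,x,y=cv2.fitLine(np.float32(pts),cv2.DIST_HUBER,0,.01,.01).ravel();return vx,vy,x,y
for n,box in(("top",(348,225,361,245)),("scene",(296,222,316,243))):
    i=cv2.imread("pics/%s5.png"%n[0]) if 0 else cv2.imread("pics/"+n[0]+"5.png")
    h=cv2.cvtColor(i,cv2.COLOR_BGR2HSV);m=cv2.inRange(h,(0,150,70),(8,255,255))|cv2.inRange(h,(172,150,70),(180,255,255))
    x0,y0,x1,y1=box;q=np.zeros_like(m);q[y0:y1,x0:x1]=m[y0:y1,x0:x1]
    # upper-plane midline (top face), column-wise
    pts=[]
    for x in range(x0,x1):
        ys=np.nonzero(q[:,x])[0]
        if len(ys)>2: pts.append((x,ys.min(),ys.max(),ys.mean()))
    pts=np.array(pts);print(n,pts[:, :3].tolist())
    for k,lab in((1,"upper"),(3,"mean"),(2,"lower")):
        W=np.array([onz(n,p[0],p[k],.059) for p in pts])[:,:2]
        vx,vy,_,_=line(W);s=-1 if vy>0 else 1
        print(lab,"world dir",np.arctan2(s*vy,s*vx),"centroid",W.mean(0))
print("want",-np.pi/2+.038, "pivot-> scene knob tbd")
# yellow in scene before/after
h=cv2.cvtColor(cv2.imread("pics/scene1.png"),cv2.COLOR_BGR2HSV);m=cv2.inRange(h,(18,140,150),(35,255,255));m[:,:285]=0;m[:,345:]=0;m[:230]=0;m[280:]=0
print("yellow scene px",m.sum()/255)
```

```text
circle [ 0.58766901 -0.05931345  0.10630007] angles [0.         0.42099811 1.04226606 1.66539973]
top [[348.0, 234.0, 238.0], [349.0, 234.0, 238.0], [350.0, 234.0, 238.0], [351.0, 234.0, 238.0], [352.0, 233.0, 238.0], [353.0, 233.0, 238.0], [354.0, 233.0, 238.0], [355.0, 233.0, 238.0], [356.0, 233.0, 238.0], [357.0, 233.0, 238.0], [358.0, 233.0, 238.0], [359.0, 233.0, 238.0], [360.0, 233.0, 238.0]]
upper world dir -1.4964381 centroid [ 0.59198876 -0.09228611]
mean world dir -1.5510594 centroid [ 0.58607406 -0.09196562]
lower world dir -1.6055888 centroid [ 0.58017406 -0.09164594]
scene [[296.0, 222.0, 225.0], [297.0, 223.0, 226.0], [298.0, 223.0, 226.0], [299.0, 223.0, 227.0], [300.0, 223.0, 228.0], [301.0, 222.0, 229.0], [302.0, 222.0, 230.0], [303.0, 222.0, 231.0], [304.0, 224.0, 232.0], [305.0, 225.0, 233.0], [306.0, 226.0, 234.0], [307.0, 227.0, 235.0], [308.0, 228.0, 236.0], [309.0, 229.0, 237.0], [310.0, 230.0, 239.0], [311.0, 231.0, 241.0], [312.0, 232.0, 241.0], [313.0, 233.0, 242.0], [314.0, 234.0, 242.0]]
upper world dir -1.4885157 centroid [ 0.58561119 -0.13710436]
mean world dir -1.4717526 centroid [ 0.5926505  -0.12345834]
lower world dir -1.5501828 centroid [ 0.59971998 -0.10976802]
want -1.5327963267948965 pivot-> scene knob tbd
yellow scene px 0.0
```

Circle fit and top view both put the lever about 0.03 rad short of 1.7, which matches the spring's give. Adding 3 mm.

Emit:
drive_tool --rows '[[[0, 0, 0.02], [0.15, 0, 0], 1], [[0, 0, 0], [0.15, 0, 0], 1], [[0, 0, 0], [0, 0, 0], 1], [[0, 0, 0], [0, 0, 0], 1], [[0, 0, 0], [0, 0, 0], 1], [[0, 0, 0], [0, 0, 0], 1]]'

```text
clock: 14.08
position: [0.5905, -0.1655, 0.0784]
ee_rot: [-0.0, 0.689, 0.725, -0.002]
contact_force: [-4.0, -4.2, 1.8]
width: 0.0176
gripper_force: 40.5
```

Run:
```python
from h import *
from scipy.optimize import least_squares
s=manip.get_state();print(s["position"],s["contact_force"],s["gripper_force"])
T=np.array([[.4818,-.0495],[.4871,-.0936],[.5258,-.1458],[.5879,-.1656],s["position"][:2]])
r=least_squares(lambda q:np.hypot(*(T-q[:2]).T)-q[2],[.586,-.06,.105]).x
an=np.unwrap(np.arctan2(*(T-r[:2]).T[::-1]));print("circle",r,"angles",an-an[0],"dir err",an[-1]-2*np.pi+np.pi/2-.038)
i=save("top","t6.png");save("scene","s6.png");h=cv2.cvtColor(i,cv2.COLOR_RGB2HSV);m=cv2.inRange(h,(0,150,70),(8,255,255))|cv2.inRange(h,(172,150,70),(180,255,255))
R=i[:,:,0].astype(float)-i[:,:,2];R[R<0]=0
W=[]
for x in range(348,361):
    w=R[228:244,x]*(m[228:244,x]>0);W.append(onz("top",x,(np.arange(228,244)*w).sum()/w.sum(),.059)[:2])
v=cv2.fitLine(np.float32(W),cv2.DIST_L2,0,.01,.01).ravel();print("top dir",np.arctan(v[1]/v[0]),"want",-1.533,W[0],W[-1])
```

```text
[ 0.59047647 -0.16551748  0.07836572] [-3.98674705 -4.21502002  1.76253519] 40.46250542567577
circle [ 0.58761561 -0.05933834  0.10624649] angles [0.         0.4212181  1.04281799 1.66618233 1.69044325] dir err -0.011062801964471368
top dir -1.5631158 want -1.533 [ 0.58660771 -0.07725169] [ 0.58643003 -0.1067285 ]
```

Emit:
drive_tool --rows '[[[0, 0, 0], [0.1, 0, 0], 1], [[0, 0, 0], [0, 0, 0], 1], [[0, 0, 0], [0, 0, 0], 1], [[0, 0, 0], [0, 0, 0], 1]]'

```text
clock: 14.68
position: [0.5911, -0.1655, 0.0783]
ee_rot: [-0.001, 0.689, 0.725, -0.002]
contact_force: [-5.1, -3.3, 2.0]
width: 0.0173
gripper_force: 40.6
```

```bash
python3 -c "
from rig import job,manip
s=manip.get_state();print(s['position'],s['contact_force'],abs(s['qd']).max());print(job.sign_off())"
```

```text
[ 0.59108411 -0.1655278   0.07834863] [-5.14402978 -3.31869518  2.01679561] 0.001561161495411269
the job is handed in; nothing more can be done
None
```

The blue ring is home on the seat and released, and the gripper is still holding the lever in line with the yellow mark at highest lift (about 1.70 rad by my estimate), with the jaw pressing the ring; the job is handed in at 14.7 s.

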